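# Grease the envelope feeder's tilted nipple

### The job

Draw the push-type grease gun sideways out of its fork stand, and press its coupler squarely, in line with the nipple, onto the tilted grease nipple of the envelope feeder until it snaps over the ball. Then push the gun on against its spring until the nose has sunk more than half-way into the barrel, and finish like that: the program ends with the gun still gripped and held pressed on the nipple. Leave the oiler and the other things on the table alone.

Things in the scene. Friction and masses are not known exactly. Their poses are not given: they have to be found in the camera images.
- gun_grip (a point): Grease gun, stubby tool 164 mm long, 0.3 to 0.5 kg, hanging upright in its stand. Point on its axis in the black square handle: 28 x 28 mm, flats across the gun's x and y axes (which are the stand's while parked), from 36.5 mm below to 30 mm above this point, then a 4 mm cap. z = the gun's axis, mouth to handle (up while parked). With the nose out its mouth is 130 mm below this point.
- nose_mouth (a point): Centre of the open end of the gun's nose (the coupler): steel tube 26 mm across, bore 18 mm, 24 mm deep; z towards the handle. Three spring jaws 9.5 mm inside the mouth leave 11 mm between them; the nipple's 15 mm ball forces them apart (about 4 to 8 N) and they snap shut behind it. Fully home, against the bore's end, the ball's centre is about 16.5 mm inside the mouth.
- nose (a joint): How far the nose has slid up into the barrel, m: 0 fully out, 0.014 fully in (hard stop). Its spring pushes it out with 4 N at 0, 10 N at 0.007, 17 N at 0.014.
- nipple: Fixed steel nipple on the feeder's sloped grey block. Origin at the centre of its ball head (15 mm across, about 77 mm above the table); z = the nipple's axis, outwards. It leans 28 degrees (0.49 rad) from upright towards the feeder's -x, roughly to the robot. Stem 9 mm across; its 20 mm round base begins 21 mm below the ball's centre.
- feeder: Envelope feeder, fixed: three black rollers between low white side plates (200 x 220 mm, up to 72 mm high) with the 70 x 80 mm lubrication block in front of it. Origin on the table under the middle of the block; x axis points from the block to the rollers (0.04 to 0.24 m).
- gun_neck (a point): Middle of the gun's neck (16 mm across, 12 mm long), 49 mm below gun_grip; it stands in the fork's slot. Above it a collar 40 mm across, 6 mm thick, rests on the tines; below it a barrel 32 mm across, 27 mm long, 6 mm under the tines when parked, so the gun cannot be lifted straight out. z = the gun's axis.
- fork_gun: Fixed fork stand of the grease gun; origin on the table under the slot's parking place (gun within 4 mm of it along x). Two level tines, 6 mm thick, top 118 mm up, 52 mm wide over both, slot 20 mm, run from a column at x = +25 mm to open ends at x = -30 mm. Raise the gun 3 mm, then draw it level along the stand's -x by 55 mm or more. Left or right of the feeder: varies.
- fork_oiler: The identical fork stand that holds the oiler. Origin on the table on the oiler's axis.
- oiler_mid (a point): Oiler hanging in the other stand, not to be used: a pointed brass spout below and a round 22 mm aluminium handle, top 166 mm above the table. The point is half-way up it.
- wrench_mid (a point): Wrench, 150 mm, lying on the table. Leave alone.
- driver_mid (a point): Screwdriver lying on the table. Leave alone.
- can_mid (a point): Grease can, 70 mm across, 90 mm tall. Point half-way up. Leave alone.
- mug_mid (a point): White mug, 80 mm across, 90 mm tall. Point half-way up. Leave alone.

How it is judged:
On the way, in this order (a step that is already met when the one before it is completed fails the run):
1. the gun is drawn clear of its fork stand, in the fingers (horizontal distance between gun_grip and fork_gun above 0.05 m and contact force between the fingers and gun above 2 N), for 0.1 s.
2. the coupler has snapped over the nipple's ball, in line with it (z of nose_mouth in the frame of nipple between -0.022 and -0.0135 m and x of nose_mouth in the frame of nipple between -0.004 and 0.004 m and y of nose_mouth in the frame of nipple between -0.004 and 0.004 m and angle between the z axis of gun_grip and the z axis of nipple, either way round below 0.13 rad), for 0.2 s.
At the end, for the whole second after the job is handed in: Gun at rest in the fingers, off the stands; mouth 13.5 to 22 mm past the ball's centre and within 4 mm of the nipple's axis, axes within 0.13 rad; nose more than 6.5 mm into the barrel and pressing on the nipple with over 4 N, all through the last second (all of step 2 and value of joint nose above 0.0065 m and contact force between nipple and gun above 4 N and contact force between the fingers and gun above 2 N and linear speed of gun below 0.02 m/s and contact force between gun and fork_gun below 0.3 N and contact force between gun and fork_oiler below 0.3 N); the arm keeps its last pose, push and grip.
It fails at once if the oiler or another bystander is moved by more than 40 mm (distance of any of oiler_mid, wrench_mid, driver_mid, can_mid, mug_mid from where it was at the start of the episode above 0.04 m).
It also fails if it takes over 45 s, if anything falls off the work surface, if the arm or the gripper's body presses on something with over 40 N, if the wrist force passes 120 N, or if a joint passes its speed limit or range.

### The arm

A 6-joint arm with a two-finger parallel gripper is mounted at the origin on the work surface. World frame = base frame: x ahead of the robot, y to its left, z up, the work surface at z = 0. Lengths are in m, angles in rad, forces in N, time in s.
With the tool pointing down it reaches from about 0.425 to 0.95 m from the base axis. Payload 3.5 kg.
Tool frame: the origin (TCP) lies midway between the tips of the shut fingers; the grasp point (between the pads) lies 19 mm behind it; z points along the fingers, y is the line along which they close (so a half turn about z gives the same grasp; the last joint's range is limited). The gripper opens to 85 mm and grips with 20 to 120 N. Pads are 22 mm wide; open, the fingers measure 114 mm over their backs; the gripper's body (76 mm by 85 mm) begins 54 mm behind the grasp point. The pads swing forward as they close: fully open they stand 13 mm farther back than shut.
Start: joints at [1.046, 0.286, 1.577, -0, 1.279, -0.15], TCP at [0.247, 0.628, 0.231] pointing down, gripper open.
Joint ranges: [-2.77, 2.77], [-0.9, 2.22], [0.21, 2.48], [-1.53, 4.67], [0.24, 2.81], [-2.84, 2.84]. Speed limits (rad/s): [2.79, 2.79, 3.14, 3.14, 3.14, 3.14].

### API

Orientations are given as a unit quaternion [x, y, z, w].
In Python, from plant import get_state, read_camera, ctrl gives the robot as it stands.
- The arm moves only by the shell command python3 -m crank 'ROWS' [FORCE]. ROWS is JSON, a list of rows, each a list of 3 entries, a list of its own where there are three numbers: the shift along the tool's x, y, z in mm, then the turn about the tool's z in degrees, then the closure in counts, from 0 (fully open) to 255 (shut). In form: [[[tx, ty, tz], yaw, claw], ...]. A call has 1 to 10 rows; each row is the pose to reach, as a shift and turn from the pose commanded when the call began, along the tool's axes at that moment; what a row does not reach only later rows make up. A row lasts 1/10 s, in which the tool goes at most 50 mm and 8.59 degrees, less where a joint would pass 70% of its speed; a pose out of reach is approached as far as the arm can. A call with a gripper value outside its range is refused whole. The fingers move at their own pace and stop on an object; FORCE is the grip in N (left out, the last holds). Time passes only in rows, so rows that repeat a pose let the fingers close. It gives the time, the measured TCP pose, the force, the opening and the grip force at its end, in the units of the state.
- get_state(): the state, without advancing time (a new reading comes with each control period).
- read_camera(name): name is "side" or "top" or "wrist"; returns a dict with "frame" (420x560x3 uint8, blue, green, red), "range_z" (420x560 float32, m along the optical axis (not along the pixel's ray), 0 where there is no reading), "vfov" (degrees; the focal length in pixels is half the picture's height over the tangent of half this angle, whatever the lens; pixels are square), "cx", "cy" (the principal point, pixels), "origin" and "orientation" of the camera in the world. Camera axes: x right, y down, z forward; pixel columns grow to the right and rows downward; lengths in m; the calibration is good to about 2 mm. A picture is of the moment at which its call begins.
- ctrl.sign_off(): hands the job in; it is judged then, once.
The state is a dict: "time": time; "qpos": joint angles; "dq": joint speeds; "joint_efforts": joint torques, N m; "eef_pos": TCP position; "tcp_rot": TCP orientation; "contact_force": force on the tool from outside, world axes, zero at the start; "wrist_torque": the same for the moment, N m; "opening": opening from 0.0 (shut) to 1.0 (fully open); "finger_force": force on a finger pad.
Only numpy, scipy, OpenCV 4.12 (cv2) and the standard library are available. Lean on these libraries where they do the work, as an engineer would, in place of code of your own. Each camera call takes 0.05 s, during which the arm holds its last target. There are 200 camera calls.

## Working session

There is one attempt and no reset: what is moved stays moved. The work goes in short steps, Python scripts to look and compute and a shell command to move; the robot and the scene stay as the last step left them, time stands still between calls to the robot, and variables do not carry over. Pictures are saved under pics/ and viewed, at most 10 in all, crops included, and the job is handed in when it is done.

```bash
mkdir -p pics; ls; cat > h.py <<'E'
import numpy as np,cv2
from scipy.spatial.transform import Rotation as R
from plant import get_state, read_camera, ctrl
def cam(n):
    c=read_camera(n); h=c['frame'].shape[0]; c['f']=h/2/np.tan(np.radians(c['vfov'])/2); c['Rm']=R.from_quat(c['orientation']).as_matrix(); return c
def cloud(c):
    v,u=np.mgrid[:420,:560]; z=c['range_z']
    p=np.stack([(u-c['cx'])/c['f']*z,(v-c['cy'])/c['f']*z,z],-1)
    return p@c['Rm'].T+np.array(c['origin'])
def ray(c,u,v):
    return np.array(c['origin']), c['Rm']@np.array([(u-c['cx'])/c['f'],(v-c['cy'])/c['f'],1])
def plane(c,u,v,h):
    o,d=ray(c,u,v); return o+d*(h-o[2])/d[2]
E
cat > a.py <<'E'
from h import *
import pickle
D={}
for n in ('top','side'):
    c=cam(n);D[n]=c;cv2.imwrite(f'pics/{n}0.png',c['frame']);print(n,c['f'],c['cx'],c['cy'],c['origin'],c['Rm'].round(3).tolist(),(c['range_z']>0).mean())
pickle.dump(D,open('d.pkl','wb'))
s=get_state();print(s)
E
python3 a.py
```

```text
pics
top 413.0412254911114 285.19758185222616 206.20534386099982 [ 0.4179949  -0.00256184  1.06854082] [[0.027, -0.993, 0.114], [-1.0, -0.026, 0.007], [-0.004, -0.115, -0.993]] 0.9960119047619047
side 493.1153929093096 285.9284550117561 201.7787407487924 [-0.10401987 -0.84643133  1.00716224] [[0.807, -0.388, 0.445], [-0.59, -0.526, 0.613], [-0.004, -0.757, -0.653]] 0.9959608843537415
{'time': 0.1, 'qpos': array([ 1.04600232e+00,  2.87113508e-01,  1.57806613e+00,  8.39897891e-07,
        1.27857809e+00, -1.49989155e-01]), 'dq': array([ 0.00034818, -0.00130963, -0.00431903,  0.00163692,  0.00104846,
        0.00020921]), 'joint_efforts': array([ 1.34653605e-03, -4.07295084e+01, -2.93699867e+01, -6.23806773e-05,
        3.45861772e-03, -2.22782330e-05]), 'eef_pos': array([0.24677116, 0.62762646, 0.23004196]), 'tcp_rot': array([ 1.86307442e-01,  9.82490898e-01, -1.02137440e-03, -3.58729044e-04]), 'contact_force': array([ 0.0238665 , -0.0212297 ,  0.01390141]), 'wrist_torque': array([ 0.07870317,  0.04989236, -0.01153338]), 'finger_force': 0.0, 'opening': 1.0016859771884559}
```

View pics/top0.png

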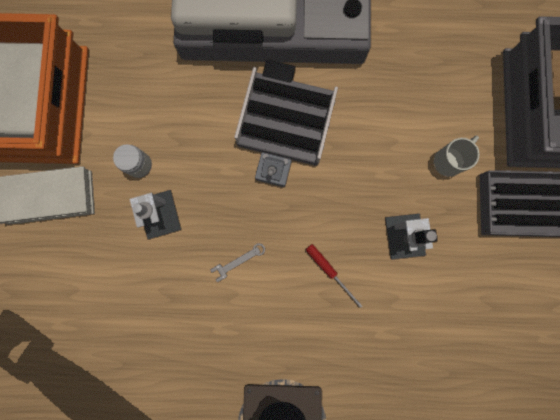

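View pics/side0.png

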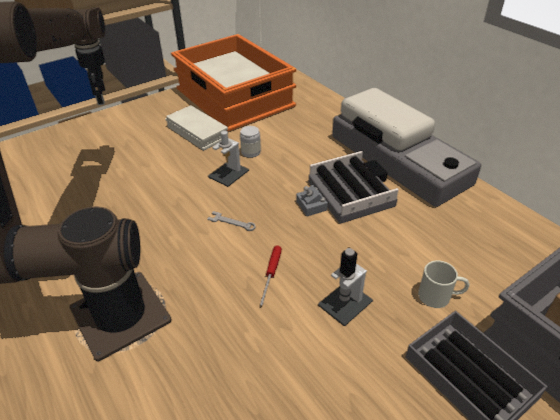

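Top view: the gun (black handle) is at about (430,237), its stand base at (405,236) and the white fork at (419,232). The nipple block is at (273,168) and the oiler at (145,210). Side view: gun at (348,262), nipple block at (313,198).

```bash
cat > b.py <<'E'
from h import *
import pickle
D=pickle.load(open('d.pkl','rb'))
t,s=D['top'],D['side']
for n,c in D.items(): c['P']=cloud(c)
a=cv2.resize(t['frame'][195:275,375:455],(400,400),interpolation=cv2.INTER_CUBIC)
b=cv2.resize(s['frame'][240:325,310:395],(400,400),interpolation=cv2.INTER_CUBIC)
e=cv2.resize(t['frame'][145:195,248:298],(400,200*2),interpolation=cv2.INTER_CUBIC)[:,:,:]
g=cv2.resize(s['frame'][165:225,285:345],(400,400),interpolation=cv2.INTER_CUBIC)
im=np.vstack([np.hstack([a,b]),np.hstack([e,g])]); cv2.imwrite('pics/crop.png',cv2.resize(im,(600,600)))
for n,c in D.items():
    P=c['P'].reshape(-1,3); col=c['frame'].reshape(-1,3).astype(int); 
    near=(abs(P[:,0]-0.4)<.12)&(abs(P[:,1]+0.34)<.13)
    for lo,hi in ((.004,.02),(.108,.113),(.113,.122),(.122,.128),(.128,.14),(.14,.17),(.17,.19),(.19,.197),(.197,.21)):
        m=near&(P[:,2]>lo)&(P[:,2]<hi)
        if m.sum(): q=P[m]; print(n,lo,hi,m.sum(),q.mean(0).round(4),q.min(0).round(4),q.max(0).round(4),col[m].mean(0).round(), 'bright',(col[m].min(1)>120).sum(), q[col[m].min(1)>120].mean(0).round(4) if (col[m].min(1)>120).any() else '')
    near=(abs(P[:,0]-0.5)<.12)&(abs(P[:,1]-0.02)<.08)
    for lo,hi in ((.04,.055),(.055,.066),(.066,.076),(.076,.09)):
        m=near&(P[:,2]>lo)&(P[:,2]<hi)&(P[:,0]<.58)
        if m.sum(): q=P[m]; print('nip',n,lo,hi,m.sum(),q.mean(0).round(4),q.min(0).round(4),q.max(0).round(4))
# base plate rect (black) & block from top
for n,x in (('gun base',(.02,)),):
    m=(t['P'][...,2]<.03)&(t['frame'].max(2)<70)&(abs(t['P'][...,0]-.38)<.1)&(abs(t['P'][...,1]+.3)<.15)
    print(m.sum(), t['P'][m].mean(0), t['P'][m].min(0),t['P'][m].max(0))
E
python3 b.py
```

```text
top 0.004 0.02 1151 [ 0.4437 -0.3022  0.0076] [ 0.2808 -0.4697  0.004 ] [ 0.52   -0.2121  0.0196] [60. 68. 74.] bright 9 [ 0.5142 -0.3245  0.0084]
top 0.108 0.113 2 [ 0.4508 -0.3002  0.1117] [ 0.4398 -0.3197  0.1114] [ 0.4617 -0.2806  0.112 ] [82. 86. 89.] bright 0 
top 0.113 0.122 391 [ 0.4765 -0.2996  0.1182] [ 0.4342 -0.3342  0.114 ] [ 0.5066 -0.2747  0.122 ] [149. 151. 153.] bright 308 [ 0.4824 -0.3025  0.1183]
top 0.122 0.128 72 [ 0.4646 -0.2974  0.1243] [ 0.4364 -0.3233  0.1221] [ 0.5005 -0.2816  0.1276] [83. 85. 87.] bright 15 [ 0.4767 -0.3044  0.1238]
top 0.128 0.14 19 [ 0.4631 -0.2919  0.134 ] [ 0.4501 -0.2946  0.1288] [ 0.4748 -0.2892  0.1398] [27. 26. 28.] bright 0 
top 0.14 0.17 54 [ 0.462  -0.2921  0.1549] [ 0.4492 -0.295   0.1406] [ 0.4758 -0.2899  0.1699] [20. 20. 20.] bright 0 
top 0.17 0.19 72 [ 0.4623 -0.2982  0.184 ] [ 0.4487 -0.3203  0.1717] [ 0.479  -0.2898  0.19  ] [40. 44. 48.] bright 0 
top 0.19 0.197 131 [ 0.4639 -0.304   0.1936] [ 0.4508 -0.3191  0.1901] [ 0.4766 -0.291   0.1969] [ 94.  97. 102.] bright 50 [ 0.4645 -0.3045  0.1948]
top 0.197 0.21 7 [ 0.4649 
[... 823 characters left out ...]
2. 23.] bright 1 [ 0.453  -0.3264  0.1282]
side 0.14 0.17 140 [ 0.4563 -0.313   0.1548] [ 0.4475 -0.3223  0.1402] [ 0.4784 -0.2957  0.1698] [18. 19. 21.] bright 0 
side 0.17 0.19 112 [ 0.4573 -0.3121  0.181 ] [ 0.4468 -0.3228  0.1709] [ 0.4788 -0.2918  0.1898] [21. 23. 26.] bright 0 
side 0.19 0.197 84 [ 0.4609 -0.3086  0.1933] [ 0.4461 -0.3221  0.1901] [ 0.474  -0.2943  0.1969] [100. 107. 114.] bright 43 [ 0.4646 -0.3072  0.1946]
side 0.197 0.21 5 [ 0.4605 -0.3037  0.1978] [ 0.4539 -0.3138  0.197 ] [ 0.4648 -0.298   0.1988] [132. 146. 160.] bright 4 [ 0.4609 -0.3051  0.1979]
547 [ 0.44556034 -0.29325485  0.00816082] [ 0.41455795 -0.35149362 -0.00268228] [ 0.47915743 -0.25794411  0.02994702]
```

View pics/crop.png

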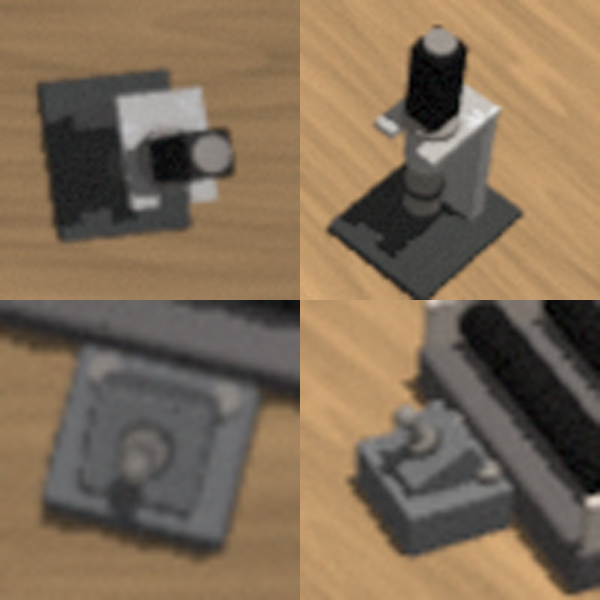

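Crop: the gun's tines open downward in the top picture, towards the robot, with the column at the top, so stand x is close to world +x with a small yaw. The ball is at about top px (271.3,172) and side px (306,187.5), and the block is yawed about -12°. Rows can't tilt the tool, so I'll pivot the gun in the fingers on the ball.

```bash
cat > c.py <<'E'
from h import *
import pickle
D=pickle.load(open('d.pkl','rb'))
t,s=D['top'],D['side']
for n,c in D.items(): c['P']=cloud(c)
def rect(q,l):
    (c,wh,a)=cv2.minAreaRect(q[:,:2].astype(np.float32)*1000); print(l,len(q),np.round(c,1),np.round(wh,1),round(a,1))
for n,c in D.items():
    P=c['P'].reshape(-1,3);F=c['frame'].reshape(-1,3)
    g=(abs(P[:,0]-.45)<.07)&(abs(P[:,1]+.3)<.07)
    rect(P[g&(P[:,2]>.004)&(P[:,2]<.012)],n+' base')
    rect(P[g&(P[:,2]>.115)&(P[:,2]<.1215)&(F.min(1)>85)],n+' tines')
    rect(P[g&(P[:,2]>.14)],n+' handle')
    f=(P[:,0]>.5)&(P[:,0]<.9)&(abs(P[:,1]-.02)<.16)
    rect(P[f&(P[:,2]>.03)&(P[:,2]<.085)],n+' feeder')
    m=f&(P[:,0]<.66)&(abs(P[:,1]-.03)<.05)&(P[:,2]>.03)
    if n=='top': rect(P[m&(P[:,0]<.63)],'block')
    m&=(P[:,2]>.072)&(P[:,0]<.64); print('ball',m.sum(),P[m].mean(0),P[m].max(0),P[m].min(0))
def tri(a,b):
    (o1,d1),(o2,d2)=a,b
    A=np.stack([d1,-d2],1);k=np.linalg.lstsq(A,o2-o1,rcond=None)[0]
    p,q=o1+k[0]*d1,o2+k[1]*d2; return (p+q)/2,np.linalg.norm(p-q)
print('ball tri',tri(ray(t,271.2,172.0),ray(s,306,187.6)))
print('ball on z=.077',plane(t,271.2,172.0,.077),plane(s,306,187.6,.077))
# block corners top face from crop pixels
E
python3 c.py
```

```text
top base 923 [ 450.7 -301. ] [138.6 137.3] 0.4
top tines 314 [ 470.7 -304.7] [68.8 53. ] 8.2
top handle 264 [ 463.9 -305.1] [27.8 29.6] 7.9
top feeder 7709 [747.3  12.8] [222.4 305.4] 77.5
block 425 [611.   40.2] [79.4 38.4] 89.1
ball 30 [0.6126937  0.04299788 0.08211763] [0.61912736 0.04912304 0.08662992] [0.60709741 0.03661131 0.07592686]
side base 892 [ 454.2 -298.3] [122.6 139.7] 83.6
side tines 208 [ 471.2 -305.4] [72.1 53.2] 7.7
side handle 341 [ 462.5 -306.9] [30.4 29.8] 8.0
side feeder 3931 [746.6  10.9] [229.3 308.1] 77.7
ball 19 [0.61183303 0.04124025 0.07933764] [0.61702888 0.04865656 0.08338779] [0.60623724 0.0357919  0.07508267]
ball tri (array([0.61497187, 0.0411697 , 0.07879317]), np.float64(2.312450206617195e-06))
ball on z=.077 [0.61532774 0.04124953 0.077     ] [0.61636172 0.04288367 0.077     ]
```

```bash
cat > go.py <<'E'
# usage: go.py x y z(m, TCP) toolY_angle_deg -> row shift mm, turn deg
import sys
from h import *
s=get_state(); Rm=R.from_quat(s['tcp_rot']).as_matrix()
yaw=np.degrees(np.arctan2(Rm[1,1],Rm[0,1]))
print('t',round(s['time'],2),'pos',s['eef_pos'].round(4),'yaw',yaw.round(2),'F',s['contact_force'].round(2),'M',s['wrist_torque'].round(2),'grip',round(s['finger_force'],1),'op',round(s['opening'],3),'tilt',Rm[:,2].round(4),'q',s['qpos'].round(2))
a=list(map(float,sys.argv[1:]))
for k in range(0,len(a),4):
    x,y,z,w=a[k:k+4]
    print('row',(Rm.T@(np.array([x,y,z])-s['eef_pos'])*1000).round(1).tolist(),'turn',round(-((w-yaw+180)%360-180),2))
E
python3 go.py .50 .25 .25 98 .4632 -.306 .25 98
```

```text
t 0.1 pos [0.2468 0.6276 0.23  ] yaw 68.53 F [ 0.02 -0.02  0.01] M [ 0.08  0.05 -0.01] grip 0.0 op 1.002 tilt [-0.0011 -0.0019 -1.    ] q [ 1.05  0.29  1.58  0.    1.28 -0.15]
row [-373.9, -258.7, -19.5] turn -29.47
row [-543.2, -789.6, -18.4] turn -29.47
```

```bash
python3 -m crank '[[[-374,-259,-20],-29.5,0],[[-374,-259,-20],-29.5,0],[[-374,-259,-20],-29.5,0],[[-374,-259,-20],-29.5,0],[[-374,-259,-20],-29.5,0],[[-374,-259,-20],-29.5,0],[[-374,-259,-20],-29.5,0],[[-374,-259,-20],-29.5,0],[[-374,-259,-20],-29.5,0],[[-374,-259,-20],-29.5,0]]'; python3 go.py .4632 -.306 .25 98
```

```text
time: 1.1
eef_pos: [0.5026, 0.2462, 0.2512]
tcp_rot: [-0.067, 0.998, -0.001, 0.0]
contact_force: [-0.6, 0.6, 0.1]
opening: 1.0
finger_force: 0.0
t 1.1 pos [0.5026 0.2462 0.2512] yaw 97.71 F [-0.62  0.58  0.08] M [ 0.01  0.03 -0.02] grip 0.0 op 1.0 tilt [ 7.0e-04 -1.3e-03 -1.0e+00] q [ 0.27  0.02  1.84 -0.    1.28 -1.43]
row [113.1, -541.9, 1.9] turn -0.29
```

```bash
python3 -m crank '[[[113,-545,0],0,0],[[113,-545,0],0,0],[[113,-545,0],0,0],[[113,-545,0],0,0],[[113,-545,0],0,0],[[113,-545,0],0,0],[[113,-545,0],0,0],[[113,-545,0],0,0],[[113,-545,0],0,0],[[113,-545,0],0,0]]' >/dev/null; python3 -m crank '[[[0,-60,0],0,0],[[0,-60,0],0,0],[[0,-60,0],0,0]]'; python3 go.py .4632 -.306 .25 98
```

```text
time: 2.4
eef_pos: [0.4764, -0.3088, 0.2504]
tcp_rot: [-0.069, 0.998, 0.001, -0.0]
contact_force: [-0.6, 0.6, -1.1]
opening: 1.002
finger_force: 0.0
t 2.4 pos [ 0.4764 -0.3088  0.2504] yaw 97.91 F [-0.56  0.65 -1.06] M [-0.   -0.04  0.02] grip 0.0 op 1.002 tilt [-0.0011  0.0017 -1.    ] q [-0.75  0.04  1.82  0.    1.28 -2.46]
row [12.7, 4.6, 0.4] turn -0.09
```

```bash
python3 -m crank '[[[12.7,4.6,0],0,0],[[12.7,4.6,0],0,0],[[12.7,4.6,0],0,0],[[12.7,4.6,0],0,0]]'; python3 - <<'E'
from h import *
c=cam('wrist');cv2.imwrite('pics/w1.png',c['frame']);P=cloud(c).reshape(-1,3)
print(c['origin'],c['Rm'].round(3).tolist())
for lo,hi in((.19,.2),(.14,.19),(.115,.1215)):
    g=(abs(P[:,0]-.465)<.05)&(abs(P[:,1]+.305)<.045)&(P[:,2]>lo)&(P[:,2]<hi)
    if g.sum()>5: print(lo,g.sum(),cv2.minAreaRect(P[g,:2].astype(np.float32)*1000))
E
python3 go.py .4632 -.306 .142 98
```

```text
time: 2.8
eef_pos: [0.4635, -0.3043, 0.2517]
tcp_rot: [-0.071, 0.997, -0.0, 0.0]
contact_force: [0.3, -0.7, 0.1]
opening: 0.996
finger_force: 0.0
[ 0.39193225 -0.3136195   0.39408765] [[-0.141, 0.949, 0.282], [0.99, 0.135, 0.04], [-0.0, 0.284, -0.959]]
0.19 1545 ((463.9754943847656, -304.25970458984375), (27.060884475708008, 26.923564910888672), 7.391868591308594)
0.14 996 ((464.1542053222656, -304.2840576171875), (28.539121627807617, 28.004276275634766), 8.737626075744629)
0.115 1824 ((471.0103454589844, -303.3404541015625), (69.04024505615234, 52.09746551513672), 8.052278518676758)
t 2.85 pos [ 0.4635 -0.3046  0.2517] yaw 98.09 F [-0.21 -0.21 -0.81] M [ 0.    0.04 -0.01] grip 0.0 op 1.003 tilt [ 6.e-04 -5.e-04 -1.e+00] q [-0.76  0.    1.85  0.    1.28 -2.48]
row [0.6, -1.3, 109.7] turn 0.09
```

View pics/w1.png

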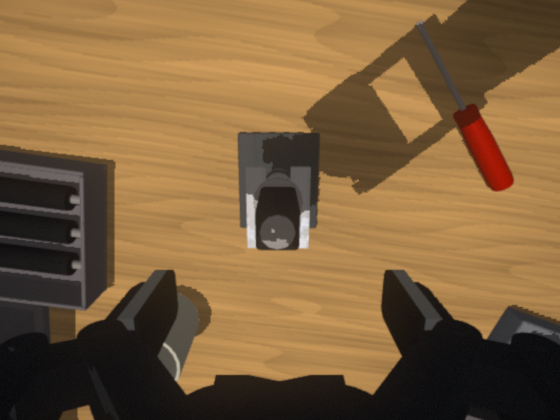

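The wrist picture shows the gun's cap at (277,232) between the open fingers (about 165 and 395). The mug under the left finger is lower than the fingers will go. Descending and gripping.

```bash
python3 -m crank '[[[-0.4,0,35],0,0],[[-0.4,0,70],0,0],[[-0.4,0,109],0,0],[[-0.4,0,109],0,0],[[-0.4,0,109],0,140],[[-0.4,0,109],0,255],[[-0.4,0,109],0,255],[[-0.4,0,109],0,255],[[-0.4,0,109],0,255],[[-0.4,0,109],0,255]]' 60; python3 go.py .464 -.3043 .142 98
```

```text
time: 3.85
eef_pos: [0.4646, -0.3059, 0.1446]
tcp_rot: [-0.07, 0.998, -0.001, 0.001]
contact_force: [-1.0, 2.3, 6.0]
opening: 0.322
finger_force: 60.3
t 3.85 pos [ 0.4646 -0.3059  0.1446] yaw 98.02 F [-1.    2.32  5.98] M [ 0.26  0.08 -0.01] grip 60.3 op 0.322 tilt [ 0.0023 -0.0016 -1.    ] q [-0.76  0.11  1.95  0.    1.08 -2.48]
row [0.4, 1.6, 2.6] turn 0.02
```

```bash
python3 -m crank '[[[0,0,-2],0,255],[[0,0,-3.5],0,255],[[0,0,-3.5],0,255],[[0,0,-3.5],0,255]]'; python3 go.py .464 -.3043 .1475 98
```

```text
time: 4.25
eef_pos: [0.4632, -0.3049, 0.1449]
tcp_rot: [-0.07, 0.998, 0.001, -0.001]
contact_force: [-0.2, -0.7, -4.5]
opening: 0.319
finger_force: 59.2
t 4.25 pos [ 0.4632 -0.3049  0.1449] yaw 98.02 F [-0.24 -0.67 -4.52] M [-0.05  0.03 -0.01] grip 59.2 op 0.319 tilt [-0.0013  0.0011 -1.    ] q [-0.77  0.11  1.95 -0.    1.09 -2.48]
row [-0.9, 0.5, -2.6] turn 0.02
```

```bash
cat > lift.py <<'E'
from h import *
c=cam('side');P=cloud(c).reshape(-1,3)
g=(abs(P[:,0]-.45)<.05)&(abs(P[:,1]+.312)<.045);F=c['frame'].reshape(-1,3)
m=g&(P[:,2]>.119)&(P[:,2]<.135)&(F.min(1)>60)
print(np.histogram(P[m,2],bins=np.arange(.116,.136,.001)))
import pickle
c=pickle.load(open('d.pkl','rb'))['side'];P=cloud(c).reshape(-1,3);F=c['frame'].reshape(-1,3)
g=(abs(P[:,0]-.45)<.05)&(abs(P[:,1]+.312)<.045)
m=g&(P[:,2]>.119)&(P[:,2]<.135)&(F.min(1)>60)
print(np.histogram(P[m,2],bins=np.arange(.116,.136,.001))[0])
E
python3 lift.py; python3 go.py
```

```text
(array([ 0,  0,  0, 28, 15,  8, 18, 16, 12,  6,  4,  0,  0,  0,  0,  0,  0,
        0,  0,  0]), array([0.116, 0.117, 0.118, 0.119, 0.12 , 0.121, 0.122, 0.123, 0.124,
       0.125, 0.126, 0.127, 0.128, 0.129, 0.13 , 0.131, 0.132, 0.133,
       0.134, 0.135, 0.136]))
[ 0  0  0 23 23 15 10 13  8  3  2  1  2  0  0  1  0  0  1  0]
t 4.3 pos [ 0.4632 -0.305   0.145 ] yaw 98.02 F [-0.29 -0.45 -2.71] M [ 0.04 -0.   -0.01] grip 59.2 op 0.317 tilt [-0.0011  0.001  -1.    ] q [-0.77  0.11  1.95 -0.    1.09 -2.48]
```

```bash
python3 -m crank '[[[0,0,-1],0,255],[[8,0,-1],0,255],[[16,0,-1],0,255]]'; python3 -m crank '[[[10,0,0],0,255],[[22,0,0],0,255],[[38,0,0],0,255],[[55,0,0],0,255],[[70,0,0],0,255],[[70,0,-10],0,255]]'; python3 go.py
```

```text
time: 4.6
eef_pos: [0.4472, -0.3075, 0.1467]
tcp_rot: [-0.07, 0.998, 0.0, -0.0]
contact_force: [-0.1, 0.1, -3.2]
opening: 0.319
finger_force: 59.3
time: 5.2
eef_pos: [0.3756, -0.3165, 0.1553]
tcp_rot: [-0.069, 0.998, 0.002, -0.001]
contact_force: [0.0, 0.4, -4.6]
opening: 0.322
finger_force: 59.4
t 5.2 pos [ 0.3756 -0.3165  0.1553] yaw 97.9 F [ 0.02  0.43 -4.6 ] M [ 0.01  0.02 -0.01] grip 59.4 op 0.322 tilt [-0.0032  0.0034 -1.    ] q [-0.91 -0.04  2.08 -0.    1.1  -2.62]
```

```bash
python3 go.py .3756 -.3165 .245 97.9 .5 -.13 .245 85 .614 .042 .24 77.6
```

```text
t 5.2 pos [ 0.3756 -0.3165  0.1553] yaw 97.9 F [ 0.02  0.43 -4.6 ] M [ 0.01  0.02 -0.01] grip 59.4 op 0.322 tilt [-0.0032  0.0034 -1.    ] q [-0.91 -0.04  2.08 -0.    1.1  -2.62]
row [0.2, 0.3, -89.7] turn -0.0
row [-148.6, 167.9, -89.5] turn 12.9
row [-285.2, 322.6, -84.3] turn 20.3
```

```bash
python3 -m crank '[[[0,0,-45],0,255],[[0,0,-90],0,255],[[-149,168,-90],13,255],[[-149,168,-90],13,255],[[-149,168,-90],13,255],[[-149,168,-90],13,255],[[-149,168,-90],13,255]]' >/dev/null;python3 go.py .614 .042 .24 77.6
```

```text
t 5.9 pos [ 0.504  -0.1274  0.2479] yaw 85.14 F [ 0.43 -0.57 -3.64] M [-0.1  -0.04  0.03] grip 60.9 op 0.32 tilt [ 2.3e-03  6.0e-04 -1.0e+00] q [-0.44 -0.07  1.94  0.    1.28 -1.93]
row [-95.3, 178.1, 8.2] turn 7.54
```

```bash
python3 -m crank '[[[-95,178,8],7.5,255],[[-95,178,8],7.5,255],[[-95,178,8],7.5,255],[[-95,178,8],7.5,255],[[-95,178,8],7.5,255],[[-95,178,8],7.5,255],[[-95,178,8],7.5,255],[[-95,178,8],7.5,255]]' >/dev/null;python3 go.py .614 .042 .24 77.6; python3 - <<'E'
from h import *
import pickle
D={n:cam(n) for n in('side','wrist','top')};pickle.dump(D,open('d2.pkl','wb'))
s=D['side']['frame'][60:240,220:400];w=D['wrist']['frame'];t=D['top']['frame'][80:240,200:360]
cv2.imwrite('pics/m2.png',np.hstack([cv2.resize(s,(400,400),interpolation=cv2.INTER_CUBIC),cv2.resize(w,(400,300))[0:300].copy() if 0 else cv2.copyMakeBorder(cv2.resize(w,(400,300)),0,100,0,0,0)]))
E
python3 go.py
```

```text
t 6.7 pos [0.6123 0.0377 0.2392] yaw 77.43 F [ 0.14  0.05 -4.23] M [-0.    0.03 -0.03] grip 61.5 op 0.32 tilt [ 3.e-04 -2.e-04 -1.e+00] q [-0.1   0.15  1.73 -0.    1.27 -1.46]
row [-0.7, 4.6, -0.8] turn -0.17
t 6.85 pos [0.6124 0.0378 0.2392] yaw 77.42 F [-0.83 -0.47 -2.93] M [ 0.   -0.03  0.04] grip 61.6 op 0.327 tilt [ 4.e-04 -1.e-04 -1.e+00] q [-0.1   0.15  1.73 -0.    1.27 -1.45]
```

View pics/m2.png

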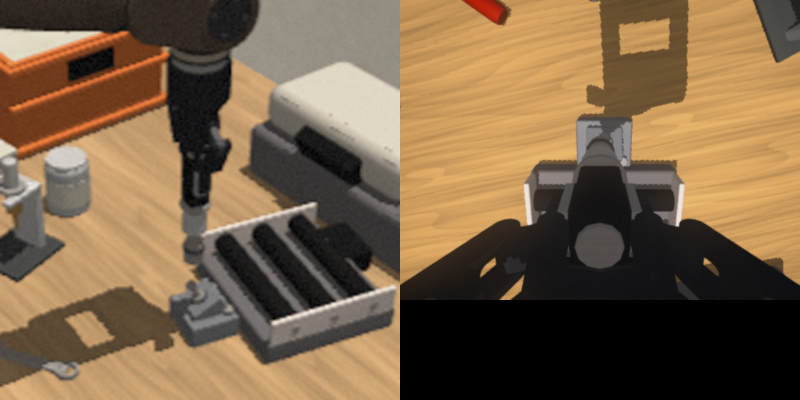

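The side part shows the gun hanging upright, mouth at about px (308,178), just over the ball at about (306,190). The wrist part shows the cap at (600,245) in the composite, centred between the fingers.

```bash
cat > fit.py <<'E'
from h import *
from scipy.optimize import least_squares
import pickle,sys
D=pickle.load(open(sys.argv[1],'rb')); s=D['side']
P=cloud(s).reshape(-1,3)
g=(abs(P[:,0]-.612)<.03)&(abs(P[:,1]-.038)<.03)&(P[:,2]>.088)
q=P[g]; 
print(np.histogram(q[:,2],bins=np.arange(.088,.2,.004))[0])
d=s['Rm'][:,2]; 
for lo,hi,r in((.112,.124,.013),(.134,.152,.016),(.15,.156,.016)):
    m=q[(q[:,2]>lo)&(q[:,2]<hi)]
    if len(m)<6: continue
    f=lambda c:np.hypot(m[:,0]-c[0],m[:,1]-c[1])-r
    c0=m[:,:2].mean(0)+d[:2]*.01
    o=least_squares(f,c0,loss='soft_l1',f_scale=.001);print(lo,hi,len(m),o.x.round(4),'rms',np.sqrt((o.fun**2).mean()).round(4))
    # lateral extents
    e=np.array([-d[1],d[0]])/np.hypot(d[0],d[1]); l=m[:,:2]@e; print('lat mid',(l.min()+l.max())/2,'width',np.ptp(l),'pred',o.x@e)
E
python3 fit.py d2.pkl; python3 - <<'E'
from h import *
import pickle
t=pickle.load(open('d2.pkl','rb'))['wrist']; P=cloud(t); 
m=(abs(P[...,0]-.61)<.04)&(abs(P[...,1]-.04)<.03)&(P[...,2]>.195)&(P[...,2]<.33)
z=P[m][:,2];print(np.histogram(z,bins=np.arange(.2,.33,.01)))
k=m&(P[...,2]>z.max()-.006); print(z.max(),P[k].mean(0),cv2.minAreaRect(P[k][:,:2].astype(np.float32)*1000))
E
```

```text
[ 1  0  0  0  0  0  0  0  0  4 10  9 11  9 11 13 23 13  6  4  1  4 16 12
 14 13 13 24]
0.134 0.152 50 [0.6139 0.041 ] rms 0.0025
lat mid -0.4729819515587456 width 0.026475402669516424 pred -0.47253948507355303
0.15 0.156 28 [0.6119 0.0453] rms 0.0048
lat mid -0.4726844504479408 width 0.025880400447906737 pred -0.4684638039209102
(array([   0, 1068,  341,  475,  881, 1388, 1703, 2013, 7942, 2306, 1331,
       5308]), array([0.2 , 0.21, 0.22, 0.23, 0.24, 0.25, 0.26, 0.27, 0.28, 0.29, 0.3 ,
       0.31, 0.32]))
0.3299936468835693 [0.59669105 0.04200084 0.32638937] ((598.421875, 41.58036804199219), (51.58016586303711, 9.041061401367188), 77.49728393554688)
```

```bash
python3 -m crank '[[[-1,1.5,0],0,255],[[-1,1.5,15],0,255],[[-1,1.5,30],0,255],[[-1,1.5,40],0,255],[[-1,1.5,44],0,255],[[-1,1.5,44],0,255]]' 40;python3 go.py; python3 - <<'E'
from h import *
import pickle
D={n:cam(n) for n in('side','wrist')};pickle.dump(D,open('d3.pkl','wb'))
s=D['side']['frame'][150:220,270:340];w=D['wrist']['frame'][140:300,200:360]
cv2.imwrite('pics/m3.png',np.hstack([cv2.resize(x,(400,400),interpolation=cv2.INTER_CUBIC) for x in(s,w)]))
E
```

```text
time: 7.45
eef_pos: [0.6136, 0.0406, 0.1935]
tcp_rot: [0.109, 0.994, 0.0, -0.001]
contact_force: [-1.2, 0.7, -4.0]
opening: 0.319
finger_force: 61.5
t 7.45 pos [0.6136 0.0406 0.1935] yaw 77.53 F [-1.17  0.74 -4.01] M [ 0.17 -0.02  0.  ] grip 61.5 op 0.319 tilt [-1.8e-03  9.0e-04 -1.0e+00] q [-0.1   0.19  1.76  0.    1.19 -1.45]
```

View pics/m3.png

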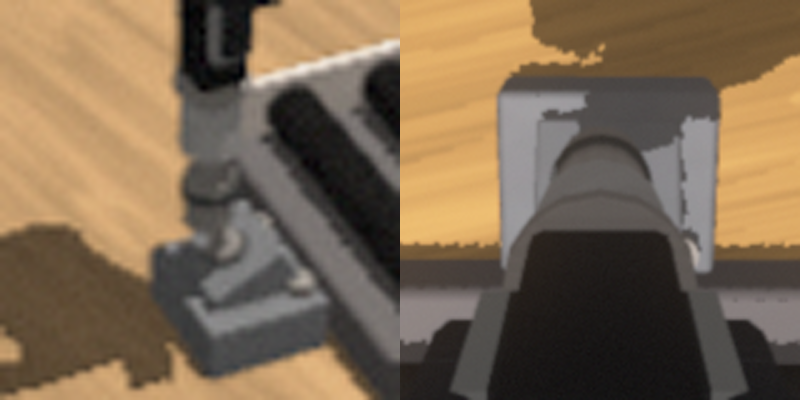

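The side crop shows the nose over the ball at about crop (208,225), and the stem base just below at (230,245). In the wrist crop the nose hides the nipple, centred on the block. Lowering gently until the jaws touch.

```bash
for i in 1 2 3; do python3 -m crank '[[[0,0,1],0,255],[[0,0,2],0,255],[[0,0,2],0,255]]' 30 | tr '\n' ' ';echo; done
```

```text
time: 7.85 eef_pos: [0.6143, 0.0403, 0.1933] tcp_rot: [0.109, 0.994, 0.0, 0.001] contact_force: [0.4, 0.5, -2.3] opening: 0.319 finger_force: 61.5 
time: 8.15 eef_pos: [0.6144, 0.0406, 0.191] tcp_rot: [0.109, 0.994, 0.001, 0.001] contact_force: [1.2, 2.6, -2.0] opening: 0.321 finger_force: 61.6 
time: 8.45 eef_pos: [0.6142, 0.0407, 0.1889] tcp_rot: [0.109, 0.994, 0.001, 0.0] contact_force: [1.3, 3.7, -1.2] opening: 0.323 finger_force: 61.6
```

```bash
python3 -m crank '[[[-1,1.5,0],0,255],[[-1,1.5,0],0,200],[[-1,1.5,0],0,200]]' 25 | tr '\n' ' ';echo;python3 -m crank '[[[0,0,0],0,185],[[0,0,0],0,185]]' 25 | tr '\n' ' '; python3 go.py
```

```text
time: 8.75 eef_pos: [0.6149, 0.0412, 0.1886] tcp_rot: [0.109, 0.994, -0.0, -0.001] contact_force: [-0.6, 1.9, -2.1] opening: 0.327 finger_force: 61.7 
time: 8.95 eef_pos: [0.615, 0.0412, 0.1886] tcp_rot: [0.109, 0.994, -0.0, -0.001] contact_force: [-0.9, 1.7, -1.2] opening: 0.322 finger_force: 61.6 t 8.95 pos [0.615  0.0412 0.1886] yaw 77.53 F [-0.88  1.66 -1.16] M [0.42 0.26 0.01] grip 61.6 op 0.322 tilt [-1.1e-03 -5.0e-04 -1.0e+00] q [-0.1   0.2   1.76 -0.    1.18 -1.45]
```

```bash
python3 -m crank '[[[5,0.7,0.1],0,255],[[10,0.7,0.4],0,255],[[15.6,0.7,1],0,255],[[15.6,0.7,1],0,255]]' 25 | tr '\n' ' '; python3 go.py
```

```text
time: 9.35 eef_pos: [0.6016, 0.0451, 0.1883] tcp_rot: [0.109, 0.994, -0.0, 0.003] contact_force: [5.9, 0.4, -5.6] opening: 0.317 finger_force: 61.5 t 9.35 pos [0.6016 0.0451 0.1883] yaw 77.53 F [ 5.89  0.37 -5.61] M [ 0.01 -1.51 -0.  ] grip 61.5 op 0.317 tilt [ 0.0066 -0.0013 -1.    ] q [-0.09  0.17  1.8  -0.    1.17 -1.45]
```

```bash
python3 -m crank '[[[8,0,1.2],0,255],[[15.4,0,2.8],0,255],[[23,0,5],0,255],[[30.3,0,7.5],0,255],[[37.5,0,10.5],0,255],[[45.5,0,14],0,255],[[45.5,0,14],0,255]]' 25 | tr '\n' ' '; python3 go.py; python3 - <<'E'
from h import *
import pickle
D={n:cam(n) for n in('side','wrist')};pickle.dump(D,open('d4.pkl','wb'))
s=D['side']['frame'][100:220,240:360];w=D['wrist']['frame'][110:350,160:400]
cv2.imwrite('pics/m4.png',np.hstack([cv2.resize(x,(400,400),interpolation=cv2.INTER_CUBIC) for x in(s,w)]))
E
```

```text
time: 10.05 eef_pos: [0.5571, 0.055, 0.1749] tcp_rot: [0.108, 0.994, -0.0, 0.003] contact_force: [5.6, -0.4, -2.8] opening: 0.324 finger_force: 61.7 t 10.05 pos [0.5571 0.055  0.1749] yaw 77.56 F [ 5.55 -0.39 -2.84] M [ 0.1  -1.24  0.09] grip 61.7 op 0.324 tilt [ 0.0059 -0.0011 -1.    ] q [-0.08  0.08  1.92 -0.    1.13 -1.44]
```

View pics/m4.png

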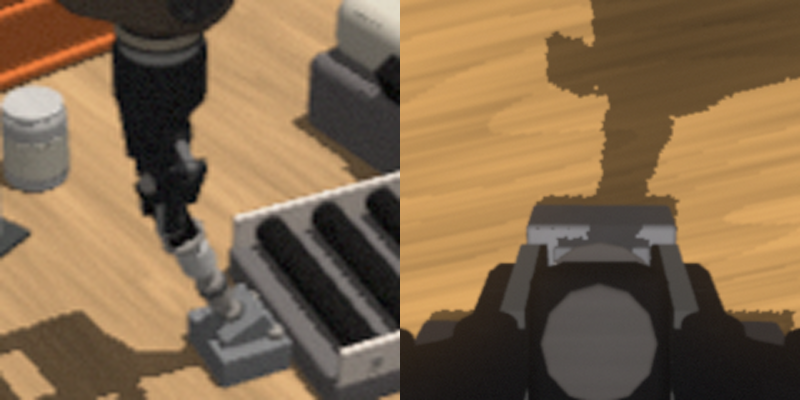

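The side crop shows the gun tilted in line with the nipple, nose down on the ball at about crop (222,300). The hand position puts the tilt at about 27° with the right azimuth. Tighten the grip and push along the nipple's axis.

```bash
python3 -m crank '[[[1.5,0,0.7],0,255],[[1.5,0,0.7],0,255],[[1.5,0,0.7],0,255]]' 110 | tr '\n' ' '; python3 -m crank '[[[-1.9,0,3.5],0,255],[[-3.8,0,7.1],0,255],[[-3.8,0,7.1],0,255]]' | tr '\n' ' ';python3 go.py
```

```text
time: 10.45 eef_pos: [0.5567, 0.0551, 0.1748] tcp_rot: [0.109, 0.994, -0.0, 0.003] contact_force: [6.8, 0.9, -2.1] opening: 0.317 finger_force: 108.1 time: 10.75 eef_pos: [0.56, 0.0546, 0.1681] tcp_rot: [0.109, 0.994, 0.0, 0.002] contact_force: [3.0, 0.3, 5.2] opening: 0.315 finger_force: 108.9 t 10.75 pos [0.56   0.0546 0.1681] yaw 77.53 F [2.97 0.35 5.17] M [ 0.1  -1.18  0.06] grip 108.9 op 0.315 tilt [ 4.5e-03 -3.0e-04 -1.0e+00] q [-0.08  0.1   1.91  0.    1.12 -1.44]
```

```bash
python3 -m crank '[[[-1.4,0,2.6],0,255],[[-2.8,0,5.3],0,255],[[-2.8,0,5.3],0,255]]' | tr '\n' ' ';python3 go.py
```

```text
time: 11.05 eef_pos: [0.5626, 0.0539, 0.1619] tcp_rot: [0.109, 0.994, 0.0, 0.002] contact_force: [4.1, 1.7, 3.1] opening: 0.316 finger_force: 110.8 t 11.05 pos [0.5626 0.0539 0.1619] yaw 77.52 F [4.12 1.68 3.09] M [ 0.08 -1.55  0.07] grip 110.8 op 0.316 tilt [ 4.6e-03 -4.0e-04 -1.0e+00] q [-0.08  0.11  1.91 -0.    1.11 -1.44]
```

```bash
python3 -m crank '[[[-1.4,0,2.6],0,255],[[-2.8,0,5.3],0,255],[[-2.8,0,5.3],0,255]]' | tr '\n' ' ';python3 go.py
```

```text
time: 11.35 eef_pos: [0.565, 0.0534, 0.1571] tcp_rot: [0.109, 0.994, 0.0, 0.002] contact_force: [2.9, 0.9, 8.2] opening: 0.315 finger_force: 111.2 t 11.35 pos [0.565  0.0534 0.1571] yaw 77.52 F [2.88 0.87 8.18] M [ 0.1  -1.21  0.07] grip 111.2 op 0.315 tilt [ 3.3e-03 -3.0e-04 -1.0e+00] q [-0.08  0.12  1.91  0.    1.11 -1.44]
```

```bash
python3 -m crank '[[[-1.2,0,2.2],0,255],[[-2.4,0,4.4],0,255],[[-2.4,0,4.4],0,255]]' | tr '\n' ' ';python3 go.py
```

```text
time: 11.65 eef_pos: [0.5669, 0.053, 0.1533] tcp_rot: [0.109, 0.994, 0.0, 0.001] contact_force: [0.2, 1.0, 11.4] opening: 0.316 finger_force: 111.5 t 11.65 pos [0.5669 0.053  0.1533] yaw 77.53 F [ 0.23  0.97 11.37] M [ 0.06 -0.75  0.06] grip 111.5 op 0.316 tilt [ 1.9e-03 -1.0e-04 -1.0e+00] q [-0.08  0.13  1.91  0.    1.1  -1.44]
```

```bash
python3 -m crank '[[[-0.2,0,0.5],0,255],[[-0.2,0,0.5],0,255],[[-0.2,0,0.5],0,255],[[-0.2,0,0.5],0,255],[[-0.2,0,0.5],0,255],[[-0.2,0,0.5],0,255],[[-0.2,0,0.5],0,255],[[-0.2,0,0.5],0,255]]' | tr '\n' ' ';python3 go.py; python3 - <<'E'
from h import *
s=cam('side');w=cam('wrist')
cv2.imwrite('pics/m5.png',np.hstack([cv2.resize(x,(400,400),interpolation=cv2.INTER_CUBIC) for x in(s['frame'][130:220,260:350],w['frame'][110:350,160:400])]))
P=cloud(s);n=np.array([-.4585,.1008,.883]);B=np.array([.6155,.042,.077])
q=(P-B).reshape(-1,3);a=q@n;r=q-a[:,None]*n;m=(np.linalg.norm(r,axis=1)<.024)&(a>-.01)&(a<.075)
for lo in np.arange(-.008,.074,.006):
    k=m&(a>=lo)&(a<lo+.006)
    if k.sum(): print(lo.round(3),k.sum(),(r[k].mean(0)*1000).round(1),(np.linalg.norm(r[k],axis=1).mean()*1000).round(1))
E
python3 go.py
```

```text
time: 12.45 eef_pos: [0.567, 0.053, 0.1532] tcp_rot: [0.109, 0.994, 0.0, 0.001] contact_force: [-0.0, 0.7, 12.2] opening: 0.312 finger_force: 111.5 t 12.45 pos [0.567  0.053  0.1532] yaw 77.53 F [-0.04  0.73 12.21] M [ 0.07 -0.76  0.  ] grip 111.5 op 0.312 tilt [ 1.9e-03 -2.0e-04 -1.0e+00] q [-0.08  0.13  1.91 -0.    1.1  -1.44]
-0.008 10 [-6.  -8.9 -2.1] 12.9
-0.002 8 [-7.5 -9.3 -2.9] 13.7
0.004 17 [-3.2 -9.6 -0.6] 13.6
0.01 20 [-5.4 -6.9 -2. ] 12.0
0.016 4 [-11.3  -5.8  -5.2] 15.0
0.022 9 [ -0.2 -12.4   1.3] 14.6
0.028 21 [ -5.  -10.4  -1.4] 15.5
0.034 11 [-4.6 -8.7 -1.4] 14.9
0.04 19 [ -4.5 -10.8  -1.1] 15.2
0.046 24 [-2.6 -9.8 -0.2] 13.4
0.058 11 [ -0.7 -10.5   0.8] 18.0
0.064 35 [ -2.5 -10.5  -0.1] 17.7
0.07 14 [ -2.6 -14.7   0.3] 17.2
t 12.55 pos [0.567  0.053  0.1532] yaw 77.53 F [ 0.79  0.73 10.74] M [ 0.13 -0.73 -0.01] grip 111.5 op 0.313 tilt [ 1.9e-03 -2.0e-04 -1.0e+00] q [-0.08  0.13  1.91 -0.    1.1  -1.44]
```

View pics/m5.png

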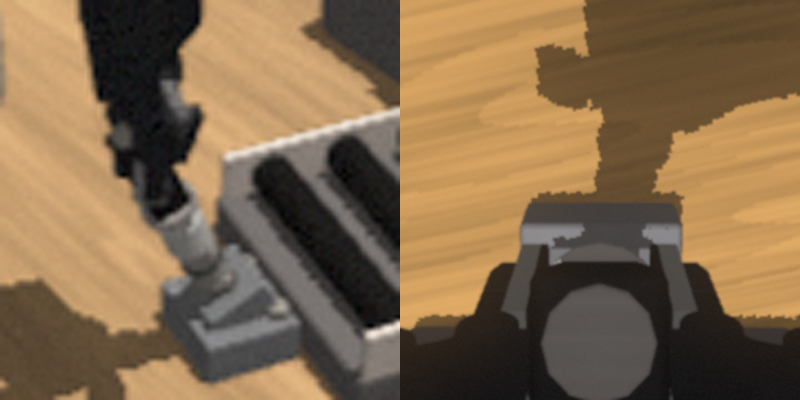

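The side crop shows the gun coaxial with the nipple, the coupler down over the ball at about crop (205,270). The barrel now starts about 20 mm above the ball, so the nose is in roughly 10 mm, and the force agrees. Handing in.

```bash
python3 -c "
from plant import ctrl
print(ctrl.sign_off())"
```

```text
the job is handed in; nothing more can be done
None
```

I handed the job in with the gun still gripped and pressed on the nipple: the coupler appears to have snapped over the ball, with the nose about 10 mm into the barrel and the axes within about 1–2° by my measurements, but sign-off returned no verdict.

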